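# Add the last sample tile to the drying fan and set the timer wheel

### The job

Lay the loose sample tile in the drying tray as the next shingle of the fan, in line with it, its raised end overlapping the last tile by about as much as that one overlaps the first and its other end down on the tray floor; lay it down gently, do not drop it. Then push the ridges of the timer's big thumbwheel away from the robot side, one after another, until the face with four bars lies level on top. Do not disturb the bottle, the jar or the brush pot.

Things in the scene. Friction and masses are not known exactly. Their poses are not given: they have to be found in the camera images.
- tile: The loose sample tile: a white flat plate 90 (x) x 50 (y) x 8 (z) mm, about 45 g. Origin: centre of its underside. At the start it lies level on the riser, its 50 mm width overhanging the riser by about 8 mm on both long sides. Either face and either end may be used.
- riser: Small fixed wooden block 60 (x) x 34 (y) x 26 (z) mm on the table that carries the loose tile at the start. Origin: centre of its underside.
- tray: Fixed shallow dark steel tray, 220 (x) x 126 (y) mm, floor 6 mm above the table, rim 3 mm thick and 11 mm above the table (inside 214 x 120 mm). Origin: centre of its underside, z up. Two tiles like the loose one are clipped in it (they do not move), centred on y = 0, as a fan that grows along tray +x. The first lies flat from x = -100 to -10 mm.
- next (a point): Where the loose tile's underside centre comes to lie when shingled exactly like the others: in the tray frame x = 37, y = 0, z = 14 mm, its long axis along tray x, sloping 0.176 rad down towards +x, its lower edge on the tray floor at x = 81 mm, its raised half on the second tile. Axes are those of the tray.
- edge (a point): Middle of the upper corner of the second tile's lower end, at x = 36, y = 0, z = 14 mm in the tray frame. The second tile leans on the first: its lower edge is on the tray floor at x = 35, its raised end at about x = -53 mm; it slopes 0.176 rad down towards tray +x and overlaps the first by about 45 of its 90 mm.
- timer: Fixed grey bench timer, base 170 (x) x 130 (y) mm. Origin: centre of its underside, z up; +x points away from the robot (yaw within 0.25 rad). The wheel sticks out of its open top between two side cheeks (y = +-53 to 63 mm, 98 mm high, each with a slim index post at x = 0 up to 125 mm) and front and back walls (x = +-77 to 85 mm, 88 mm high).
- axle (a point): Centre of the thumbwheel, on its axle (along timer y), 80 mm above the table. The wheel is 96 mm wide along y: an eight-sided white hub, flat faces 45 mm from the axle, corners 48.7 mm, and eight radial ridges at the corners, each 8 mm thick, as wide as the wheel, their tips 70 mm from the axle. The faces carry 0 to 7 black bars side by side in a row along y.
- wheel (a joint): Thumbwheel angle in rad, 0 to 5.498 (stops); grows as the wheel's top moves to timer +x. The face with k bars lies level on top at k x 0.7854 (four: 3.142), its two ridges then leaning 0.393 either side of upright. No clicks: a friction of 0.3 N m holds it where it is left (about 5 N at a ridge turns it). Starts between faces 1 and 3, not always level.
- bottle: Bystander: orange paint bottle with black cap, 56 mm diameter, 130 mm high. Origin: centre of its underside.
- jar: Bystander: amber jar with black lid, 60 mm diameter, 75 mm high. Origin: centre of its underside.
- brushpot: Bystander: white ceramic pot, 72 mm diameter, 100 mm high, with brushes up to 175 mm high. Origin: centre of its underside.
Not all that is in view belongs to the job. There is more than one size of the timer; the one meant has the size given above. Of the things that look like the tile, the middle-sized one is meant.

How it is judged:
By the outcome, as a careful person would: the job done as asked, in the order asked, and still so for the second after the job is handed in, with the robot touching nothing.
It also fails if it takes over 58 s, if anything falls off the work surface, if the arm or the gripper's body presses on something with over 40 N, if the wrist force passes 120 N, or if a joint passes its speed limit or range.

### The arm

A 6-joint arm with a two-finger parallel gripper is mounted at the origin on the work surface. World frame = base frame: x ahead of the robot, y to its left, z up, the work surface at z = 0. Lengths are in m, angles in rad, forces in N, time in s.
With the tool pointing down it reaches from about 0.375 to 0.9 m from the base axis. Payload 3.1 kg.
Tool frame: the origin (TCP) lies midway between the tips of the shut fingers; the grasp point (between the pads) lies 19 mm behind it; z points along the fingers, y is the line along which they close (so a half turn about z gives the same grasp; the last joint's range is limited). The gripper opens to 85 mm and grips with 20 to 120 N. Pads are 22 mm wide; open, the fingers measure 114 mm over their backs; the gripper's body (76 mm by 85 mm) begins 54 mm behind the grasp point. The pads swing forward as they close: fully open they stand 13 mm farther back than shut.
Start: joints at [1.135, 0.527, 1.433, -0, 1.181, -0.178], TCP at [0.159, 0.604, 0.231] pointing down, gripper open.
Joint ranges: [-3.08, 3.08], [-0.75, 2.2], [0.22, 2.44], [-1.43, 4.57], [0, 2.65], [-2.85, 2.85]. Speed limits (rad/s): [2.79, 2.79, 3.14, 3.14, 3.14, 3.14].

### API

Orientations are given as a unit quaternion [x, y, z, w].
In Python, from station import manip gives the robot as it stands. The module is installed in compiled form; this text tells all that it offers.
- The arm moves only by the tool apply_moves, never from a script. Its arguments are lists of equal length, an entry for each row: "claw": the gripper's target within -1 to 1 (fully open at 1, half-way at 0, shut at -1); "travel": the shift along the tool's x, y, z scaled (see below), a list of three; "turn": the turn, a rotation vector about the tool's x, y, z scaled (see below), a list of three. In form: {"claw": [claw, ...], "travel": [[dx, dy, dz], ...], "turn": [[rx, ry, rz], ...]}. A call has 1 to 5 rows; each row is the pose to reach, as a shift and turn from the pose commanded when the call began, along the tool's axes at that moment, turning the shorter way round; what a row does not reach only later rows make up. The controller multiplies each number of a shift by 800 mm and each number of a turn by 180 degrees. A row lasts 1/12 s, in which the tool goes at most 41.7 mm and 7.16 degrees, less where a joint would pass 70% of its speed; a pose out of reach is approached as far as the arm can. A call with a number of a shift or a turn outside -1 to 1 is refused whole. A call with a gripper value outside its range is refused whole. The fingers move at their own pace and stop on an object; "newtons" is the grip in N (left out, the last holds). Time passes only in rows, so rows that repeat a pose let the fingers close. It gives the time, the measured TCP pose, the force, the opening and the grip force at its end, in the units of the state.
- manip.sense(): the state, without advancing time (a new reading comes with each control period).
- manip.snapshot(name): name is "scene" or "top" or "wrist"; returns a dict with "pixels" (384x512x3 uint8, red, green, blue), "depth" (384x512 float32, m along the optical axis (not along the pixel's ray), 0 where there is no reading), "intrinsics" (3x3 intrinsics, pixels), "R" (3x3) and "t" (3): a world point X has camera coordinates R X + t. Camera axes: x right, y down, z forward; pixel columns grow to the right and rows downward; lengths in m; the calibration is good to about 2 mm. A picture is of the moment at which its call begins.
- manip.sign_off(): hands the job in; it is judged then, once.
The state is a dict: "t": time; "q": joint angles; "qd": joint speeds; "tau": joint torques, N m; "tcp_pos": TCP position; "tool_rot": TCP orientation; "force": force on the tool from outside, world axes, zero at the start; "ft_torque": the same for the moment, N m; "finger_gap": opening from 0.0 (shut) to 1.0 (fully open); "gripper_force": force on a finger pad.
Only numpy, scipy, OpenCV 4.12 (cv2) and the standard library are available. Lean on these libraries where they do the work, as an engineer would, in place of code of your own. Each camera call takes 0.05 s, during which the arm holds its last target. There are 200 camera calls.

## Working session

There is one attempt and no reset: what is moved stays moved. The work goes in short steps, Python scripts to look and compute and a tool call to move; the robot and the scene stay as the last step left them, time stands still between calls to the robot, and variables do not carry over. Pictures are saved under pics/ and viewed, at most 10 in all, crops included, and the job is handed in when it is done.

Besides the shell and the picture viewer there is one more tool, called by a JSON object that holds its "op" and its "data", one argument or row to a line. apply_moves: Moves the arm, as the interface text tells. Shifts and turns lie within -1 to 1; 1 stands for 800 mm of shift or 180 degrees of turn. Its arguments: {"type":"object","properties":{"claw":{"type":"array","items":{"type":"number"}},"travel":{"type":"array","items":{"type":"array","items":{"type":"number"}}},"turn":{"type":"array","items":{"type":"array","items":{"type":"number"}}},"newtons":{"type":"number"}},"required":["claw","travel","turn"]}

```bash
mkdir -p pics; cat > h.py <<'E'
from station import manip
import numpy as np, cv2
def snap(n): return manip.snapshot(n)
def save(s,f): cv2.imwrite(f,s["pixels"][:,:,::-1])
def cloud(s):
    d=s["depth"];v,u=np.mgrid[:384,:512];K=s["intrinsics"]
    c=np.stack([(u-K[0,2])/K[0,0]*d,(v-K[1,2])/K[1,1]*d,d],-1)
    w=(c-s["t"])@s["R"]; w[d==0]=np.nan; return w
E
python3 - <<'E'
from h import *
a=snap("scene");b=snap("top")
im=np.hstack([a["pixels"],b["pixels"]])
save(a,"pics/s.png");save(b,"pics/t.png");np.savez("a.npz",**a);np.savez("b.npz",**b)
s=manip.sense();print(s)
E
```

```text
{'t': 0.1, 'q': array([ 1.13549287e+00,  5.28386901e-01,  1.43380007e+00,  2.00041566e-06,
        1.18140326e+00, -1.78490429e-01]), 'qd': array([ 0.00113631, -0.00346443, -0.00258412, -0.00147245, -0.00144581,
        0.00119602]), 'tau': array([-4.75727793e-04, -4.43307817e+01, -1.78586161e+01, -3.11705462e-04,
        3.90026369e-03, -1.23881722e-05]), 'tcp_pos': array([0.1584328 , 0.6039055 , 0.23041482]), 'tool_rot': array([ 1.28054253e-01,  9.91766661e-01, -9.51841284e-04, -3.02617769e-04]), 'force': array([0.57509738, 0.35235899, 0.08124654]), 'ft_torque': array([-0.02480701,  0.02459602, -0.00519048]), 'gripper_force': 0.0, 'finger_gap': 0.9983412384546342}
```

View pics/s.png

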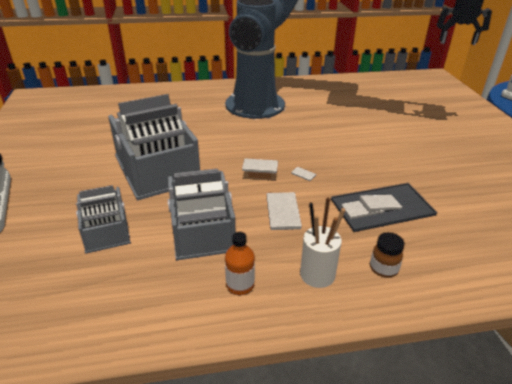

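View pics/t.png

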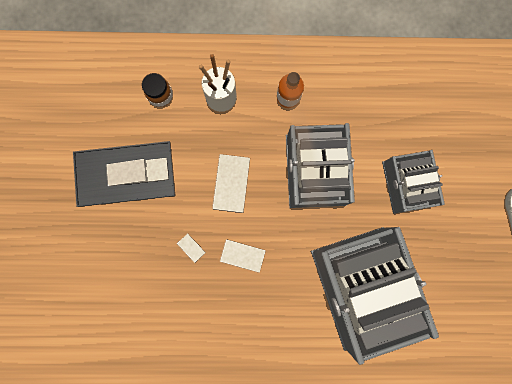

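The scene and top pictures agree. In the top view:
- The tile is on its riser at about (242,255).
- The tray is at about (125,175), with the fan growing to the left, towards world +y.
- The timer that is meant is the middle one at about (320,166), showing two bars.
- The bottle (290,90), brush pot (219,88) and jar (156,90) are at the far side.

```bash
cat > m.py <<'E'
from h import *
b=dict(np.load("b.npz"));w=cloud(b);p=b["pixels"].astype(int)
def rect(m,name):
    q=w[m][:,:2].astype(np.float32)*1000; r=cv2.minAreaRect(q); print(name,m.sum(),np.round(r[0],1),np.round(r[1],1),round(r[2],2),"z",np.round(np.nanpercentile(w[m][:,2],[2,50,98]),4)); print("  ",np.round(cv2.boxPoints(r),0).tolist())
def box(u0,v0,u1,v1):
    m=np.zeros((384,512),bool);m[v0:v1,u0:u1]=1;return m
white=(p.min(-1)>150)&(p.max(-1)-p.min(-1)<60)&np.isfinite(w[...,2])
dark=(p.max(-1)<90)
rect(white&box(215,235,270,275)&(w[...,2]>.02),"tile")
rect(white&box(172,230,208,266),"small"); rect(white&box(208,150,254,216),"big")
T=box(65,135,182,212)
wood=(p[...,0]-p[...,2]>50)
rect(T&~wood&(w[...,2]>-0.005)&(w[...,2]<.03),"tray")
rect(T&white,"fan")
tm=box(282,118,360,215)&(w[...,2]>.075)&(w[...,2]<.106)&(p.max(-1)<150)
rect(tm,"timer walls")
for n,bx in dict(bottle=(275,65,308,112),pot=(198,52,240,114),jar=(138,68,176,110)).items():
    m=box(*bx)&(w[...,2]>.03); print(n,np.nanmin(w[m],0).round(3),np.nanmax(w[m],0).round(3))
print("table z",np.nanmedian(w[box(20,230,150,300)][:,2]))
E
python3 m.py
```

```text
tile 930 [426.  -56.5] [89.5 49. ] 75.02 z [0.0302 0.0338 0.0373]
   [[391.0, -93.0], [438.0, -106.0], [461.0, -20.0], [414.0, -7.0]]
small 378 [441.6  59.7] [58.4 32.3] 43.2 z [0.0022 0.0053 0.0088]
   [[409.0, 51.0], [431.0, 28.0], [474.0, 68.0], [452.0, 91.0]]
big 1672 [588.6 -27.9] [ 69.4 126.3] 83.86 z [0.0074 0.0112 0.015 ]
   [[522.0, -56.0], [648.0, -69.0], [655.0, -0.0], [529.0, 13.0]]
tray 5430 [606.9 218.1] [127.6 225.3] 7.23 z [0.0024 0.0072 0.027 ]
   [[529.0, 322.0], [558.0, 98.0], [684.0, 114.0], [656.0, 338.0]]
fan 1246 [611.2 184.5] [ 49.9 135.1] 7.02 z [0.0111 0.0178 0.0304]
   [[578.0, 248.0], [595.0, 114.0], [644.0, 121.0], [628.0, 255.0]]
timer walls 1378 [ 621.3 -220.9] [169.8 132.9] 2.89 z [0.076  0.0891 0.1007]
   [[533.0, -159.0], [540.0, -292.0], [709.0, -283.0], [703.0, -150.0]]
bottle [ 0.766 -0.185  0.03 ] [ 0.82  -0.13   0.134]
pot [ 0.756 -0.036  0.03 ] [0.827 0.034 0.176]
jar [0.764 0.111 0.03 ] [0.82  0.168 0.08 ]
table z -2.2394831818397585e-05
```

```bash
cat >> h.py <<'E'
from scipy.spatial.transform import Rotation as Ro
def tool(yaw_y,tilt=0,tilt2=0):
    # tool down, tool y at world yaw; then tilt about tool y (deg), tilt2 about tool x
    y=np.array([np.cos(np.radians(yaw_y)),np.sin(np.radians(yaw_y)),0]);z=np.array([0,0,-1.]);x=np.cross(y,z)
    return Ro.from_matrix(np.c_[x,y,z])*Ro.from_rotvec([np.radians(tilt2),np.radians(tilt),0])
def go(P,R,s=None,base=None):
    s=s or manip.sense(); p0,R0=(s["tcp_pos"],Ro.from_quat(s["tool_rot"])) if base is None else base
    d=R0.inv().apply(np.array(P)-p0)
    print("travel",np.round(d/.8,4).tolist(),"turn",np.round((R0.inv()*R).as_rotvec()/np.pi,4).tolist(),"| mm",round(np.linalg.norm(d)*1e3),"deg",round(np.degrees((R0.inv()*R).magnitude())), "pos",np.round(s["tcp_pos"],4),"t",round(s["t"],2))
E
python3 -c "
from h import *
go([.36,.35,.2],tool(38));go([.36,.35,.2],tool(-15))"
```

```text
travel [-0.3243, -0.2429, 0.0384] turn [-0.0006, 0.0001, 0.2071] | mm 326 deg 37 pos [0.1584 0.6039 0.2304] t 0.1
travel [-0.3243, -0.2429, 0.0384] turn [-0.0006, 0.0004, 0.5016] | mm 326 deg 90 pos [0.1584 0.6039 0.2304] t 0.1
```

{"op": "apply_moves", "data": {
  "claw": [1,1,1,1,1],
  "travel": [
    [-0.324,-0.243,0.038],
    [-0.324,-0.243,0.038],
    [-0.324,-0.243,0.038],
    [-0.324,-0.243,0.038],
    [-0.324,-0.243,0.038]
  ],
  "turn": [
    [0,0,0.502],
    [0,0,0.502],
    [0,0,0.502],
    [0,0,0.502],
    [0,0,0.502]
  ]
}}

```text
t: 0.52
tcp_pos: [0.288, 0.4403, 0.2114]
tool_rot: [0.429, 0.903, -0.0, -0.0]
force: [0.5, 0.7, -1.2]
finger_gap: 1.001
gripper_force: 0.0
```

```bash
python3 -c "
from h import *
go([.39,.2,.2],tool(-15));go([.4291,-.0449,.16],tool(-15))"
```

```text
travel [-0.3134, -0.0909, 0.0143] turn [-0.0002, 0.0002, 0.301] | mm 261 deg 54 pos [0.288  0.4403 0.2114] t 0.52
travel [-0.5815, -0.2464, 0.0645] turn [-0.0002, 0.0002, 0.301] | mm 508 deg 54 pos [0.288  0.4403 0.2114] t 0.52
```

{"op": "apply_moves", "data": {
  "claw": [1,1,1,1,1],
  "travel": [
    [-0.5815,-0.2464,0.0645],
    [-0.5815,-0.2464,0.0645],
    [-0.5815,-0.2464,0.0645],
    [-0.5815,-0.2464,0.0645],
    [-0.5815,-0.2464,0.0645]
  ],
  "turn": [
    [0,0,0.301],
    [0,0,0.301],
    [0,0,0.301],
    [0,0,0.301],
    [0,0,0.301]
  ]
}}

```text
t: 0.93
tcp_pos: [0.3464, 0.2414, 0.1904]
tool_rot: [0.686, 0.727, -0.0, -0.0]
force: [0.0, -0.2, -1.0]
finger_gap: 1.0
gripper_force: 0.0
```

```bash
python3 -c "
from h import *
go([.4291,-.0449,.16],tool(-15))"
```

```text
travel [-0.3633, 0.0823, 0.0381] turn [-0.0, 0.0, 0.1019] | mm 300 deg 18 pos [0.3464 0.2414 0.1904] t 0.93
```

{"op": "apply_moves", "data": {
  "claw": [1,1,1,1,1],
  "travel": [
    [-0.3633,0.0823,0.0381],
    [-0.3633,0.0823,0.0381],
    [-0.3633,0.0823,0.0381],
    [-0.3633,0.0823,0.0381],
    [-0.3633,0.0823,0.0381]
  ],
  "turn": [
    [0,0,0.102],
    [0,0,0.102],
    [0,0,0.102],
    [0,0,0.102],
    [0,0,0.102]
  ]
}}

```text
t: 1.35
tcp_pos: [0.4051, 0.0425, 0.1693]
tool_rot: [0.792, 0.611, -0.0, -0.0]
force: [0.8, 0.3, -0.4]
finger_gap: 0.996
gripper_force: 0.0
```

```bash
python3 -c "
from h import *
go([.4291,-.0449,.16],tool(-15))"
```

```text
travel [-0.098, 0.0568, 0.0116] turn [-0.0001, -0.0, 0.0016] | mm 91 deg 0 pos [0.4051 0.0425 0.1693] t 1.35
```

{"op": "apply_moves", "data": {
  "claw": [1,1,1,1,1],
  "travel": [
    [-0.098,0.0568,0.0116],
    [-0.098,0.0568,0.0116],
    [-0.098,0.0568,0.0116],
    [-0.098,0.0568,0.0116],
    [-0.098,0.0568,0.0116]
  ],
  "turn": [
    [0,0,0.0016],
    [0,0,0.0016],
    [0,0,0.0016],
    [0,0,0.0016],
    [0,0,0.0016]
  ]
}}

```text
t: 1.77
tcp_pos: [0.4284, -0.0427, 0.1599]
tool_rot: [0.794, 0.608, -0.0, -0.001]
force: [-1.1, 0.9, -0.0]
finger_gap: 1.004
gripper_force: 0.0
```

```bash
python3 - <<'E'
from h import *
s=snap("wrist");save(s,"pics/w1.png");w=cloud(s);p=s["pixels"].astype(int)
m=(p.min(-1)>150)&(p.max(-1)-p.min(-1)<60)&(w[...,2]>.025)&(w[...,2]<.043)
m=cv2.morphologyEx(m.astype(np.uint8),cv2.MORPH_OPEN,np.ones((3,3)))>0
r=cv2.minAreaRect((w[m][:,:2]*1000).astype(np.float32));print(m.sum(),r,np.median(w[m][:,2]))
go([.4291,-.0449,.02],tool(-15))
E
```

```text
405 ((433.42462158203125, -58.9046745300293), (88.73668670654297, 33.63037109375), 74.41007232666016) 0.03394744324062072
travel [-0.0035, 0.0027, 0.1749] turn [-0.0007, -0.0002, 0.0001] | mm 140 deg 0 pos [ 0.428  -0.0418  0.16  ] t 1.82
```

View pics/w1.png

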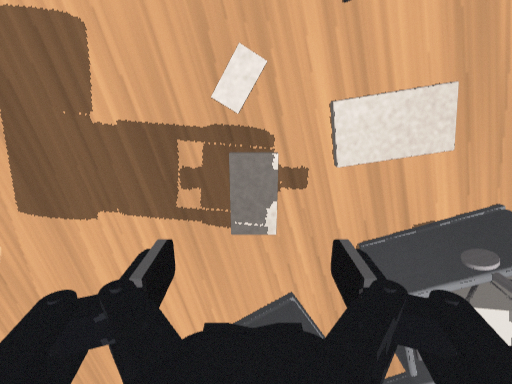

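The wrist view shows the tile at about (255,193), mostly in the gripper's shadow, centred sideways between the fingers. I'll mask it by height instead of colour.

```bash
python3 - <<'E'
from h import *
s=snap("wrist");w=cloud(s)
m=(w[...,2]>.024)&(w[...,2]<.044);m[:,:200]=0;m[:,310:]=0;m[250:]=0;m[:130]=0
m=cv2.morphologyEx(m.astype(np.uint8),cv2.MORPH_OPEN,np.ones((3,3)))>0
r=cv2.minAreaRect((w[m][:,:2]*1000).astype(np.float32));print(m.sum(),r,np.median(w[m][:,2]))
c=np.array(r[0])/1000; g=c+.012*np.array([np.cos(np.radians(75)),np.sin(np.radians(75))]);print(g)
go([*g,.06],tool(-15));go([*g,.02],tool(-15))
E
```

```text
3887 ((425.5362243652344, -56.852210998535156), (90.13516998291016, 50.02989196777344), 74.96615600585938) 0.03398075236000482
[ 0.42864205 -0.0452611 ]
travel [-0.0046, 0.0024, 0.1251] turn [-0.0006, -0.0002, 0.0005] | mm 100 deg 0 pos [ 0.428  -0.0413  0.1601] t 1.87
travel [-0.0046, 0.0025, 0.1751] turn [-0.0006, -0.0002, 0.0005] | mm 140 deg 0 pos [ 0.428  -0.0413  0.1601] t 1.87
```

{"op": "apply_moves", "data": {
  "claw": [1,1,1,1,1],
  "travel": [
    [-0.0046,0.0024,0.04],
    [-0.0046,0.0024,0.09],
    [-0.0046,0.0024,0.13],
    [-0.0046,0.0024,0.155],
    [-0.0046,0.0024,0.175]
  ],
  "turn": [
    [0,0,0.0005],
    [0,0,0.0005],
    [0,0,0.0005],
    [0,0,0.0005],
    [0,0,0.0005]
  ]
}}

```text
t: 2.28
tcp_pos: [0.4287, -0.0446, 0.0187]
tool_rot: [0.793, 0.61, -0.001, -0.001]
force: [-0.2, -0.3, 0.7]
finger_gap: 0.995
gripper_force: 0.0
```

{"op": "apply_moves", "data": {
  "claw": [1,-0.2,-1,-1,-1],
  "travel": [
    [0,0,0],
    [0,0,0],
    [0,0,0],
    [0,0,0],
    [0,0,0]
  ],
  "turn": [
    [0,0,0],
    [0,0,0],
    [0,0,0],
    [0,0,0],
    [0,0,0]
  ],
  "newtons": 25
}}

```text
t: 2.7
tcp_pos: [0.4307, -0.0467, 0.0215]
tool_rot: [0.794, 0.608, 0.001, 0.001]
force: [0.5, 2.1, 3.5]
finger_gap: 0.577
gripper_force: 26.0
```

{"op": "apply_moves", "data": {
  "claw": [-1,-1,-1,-1,-1],
  "travel": [
    [0,0,0],
    [0,0,-0.02],
    [0,0,-0.06],
    [0,0,-0.11],
    [0,0,-0.16]
  ],
  "turn": [
    [0,0,0],
    [0,0,0],
    [0,0,0],
    [0,0,0],
    [0,0,0]
  ]
}}

```text
t: 3.12
tcp_pos: [0.4292, -0.0467, 0.1497]
tool_rot: [0.794, 0.608, -0.0, -0.001]
force: [0.5, -0.5, -0.3]
finger_gap: 0.576
gripper_force: 26.6
```

```bash
python3 - <<'E'
from h import *
s=snap("wrist");save(s,"pics/w2.png");w=cloud(s)
S=manip.sense();R=Ro.from_quat(S["tool_rot"]);print(S["tcp_pos"],S["force"],S["finger_gap"])
tl=R.inv().apply((w.reshape(-1,3)-S["tcp_pos"])).reshape(w.shape)*1000
np.save("tl.npy",tl)
m=(abs(tl[...,2])<40)&(abs(tl[...,1])<24)&(abs(tl[...,0])<80)
print(m.sum(),np.nanpercentile(tl[m],[1,25,50,75,99],axis=0).round(1))
x,z=tl[m][:,0],tl[m][:,2];print(np.polyfit(x,z,1),np.polyfit(tl[m][:,1],z,1))
n=tool(7.2,0);xh=np.array([-.125,.992])
E
```

```text
[ 0.43350325 -0.0480419   0.15630553] [ 1.17537503 -0.98435418  3.55106457] 0.5758463687406052
11958 [[-48.3 -23.5 -33.5]
 [-21.8 -11.9  -6.3]
 [ -0.3   0.   -5.9]
 [ 16.6  12.1  -5.4]
 [ 33.6  22.9  -1.6]]
[-0.00827934 -7.11704815] [-0.14401367 -7.09060323]
```

View pics/w2.png

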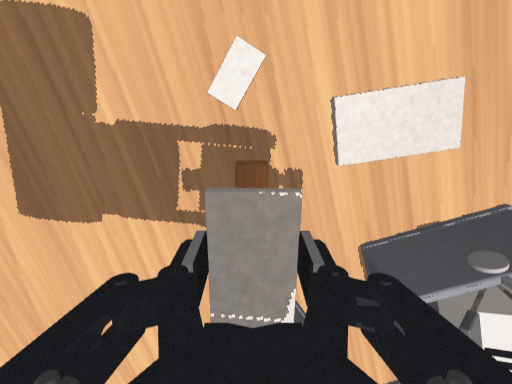

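The wrist view shows the tile held level between the pads, spanning (206,188) to (301,325). The arm was still moving, so I'll measure the grasp again at rest.

```bash
cat > grasp.py <<'E'
from h import *
s=snap("wrist");w=cloud(s)
S=manip.sense();R=Ro.from_quat(S["tool_rot"]);print(S["tcp_pos"],S["force"],S["finger_gap"])
tl=R.inv().apply((w.reshape(-1,3)-S["tcp_pos"])).reshape(w.shape)*1000
v,u=np.mgrid[:384,:512]
m=(u>220)&(u<290)&(v>195)&(v<310)
a=np.linalg.lstsq(np.c_[tl[m][:,:2],np.ones(m.sum())],tl[m][:,2],rcond=None)[0];print("plane",a)
m=(abs(tl[...,2]-(a[0]*tl[...,0]+a[1]*tl[...,1]+a[2]))<2.5)&(abs(tl[...,1])<40)&(v<322)
m=cv2.morphologyEx(m.astype(np.uint8),cv2.MORPH_OPEN,np.ones((5,5)))>0
r=cv2.minAreaRect(tl[m][:,:2].astype(np.float32));print(r)
E
python3 grasp.py
```

```text
[ 0.43380311 -0.04827197  0.1538279 ] [ 0.62734568  0.18581412 -0.6047615 ] 0.5778407629321909
 ** On entry to DLASCL parameter number  4 had an illegal value
 ** On entry to DLASCL parameter number  4 had an illegal valueTraceback (most recent call last):
  File "grasp.py", line 7, in <module>
    a=np.linalg.lstsq(np.c_[tl[m][:,:2],np.ones(m.sum())],tl[m][:,2],rcond=None)[0];print("plane",a)
      ~~~~~~~~~~~~~~~^^^^^^^^^^^^^^^^^^^^^^^^^^^^^^^^^^^^^^^^^^^^^^^^^^^^^^^^^^^
    x, resids, rank, s = _umath_linalg.lstsq(a, b, rcond,
                         ~~~~~~~~~~~~~~~~~~~^^^^^^^^^^^^^
                                             signature=signature)
                                             ^^^^^^^^^^^^^^^^^^^^
    raise LinAlgError("SVD did not converge in Linear Least Squares")
numpy.linalg.LinAlgError: SVD did not converge in Linear Least Squares
```

```bash
sed -i 's/(v<310)$/(v<310)\&np.isfinite(tl[...,2])/' grasp.py; python3 grasp.py; python3 -c "
from h import *
go([.52,.1,.16],tool(7.2))"
```

```text
[ 0.43226235 -0.04776543  0.15155733] [-0.24247719  0.06978502 -1.23950676] 0.5727077488533368
plane [-1.17240611e-03 -3.86407922e-03 -1.46250904e+01]
((-7.3437957763671875, 1.7764015197753906), (82.167236328125, 50.200748443603516), 0.4261605441570282)
travel [0.2069, 0.058, -0.0102] turn [0.0029, 0.0009, -0.1237] | mm 172 deg 22 pos [ 0.4323 -0.0478  0.1516] t 3.27
```

{"op": "apply_moves", "data": {
  "claw": [-1,-1,-1,-1,-1],
  "travel": [
    [0.04,0.012,-0.002],
    [0.09,0.025,-0.004],
    [0.13,0.036,-0.006],
    [0.17,0.048,-0.008],
    [0.207,0.058,-0.01]
  ],
  "turn": [
    [0,0,-0.025],
    [0,0,-0.05],
    [0,0,-0.075],
    [0,0,-0.1],
    [0,0,-0.124]
  ]
}}

```text
t: 3.68
tcp_pos: [0.5178, 0.1025, 0.155]
tool_rot: [0.66, 0.752, -0.001, -0.001]
force: [1.1, -0.0, 0.4]
finger_gap: 0.58
gripper_force: 26.6
```

```bash
cat > place.py <<'E'
from h import *
import sys
xh=np.array([-.1253,.9921,0]);N=np.array([.607,.2174,0])+.037*xh+[0,0,.014]
R=tool(7.2,-10.08)
def P(up,off=(0,0,0)): return N+[0,0,up/1000]+np.array(off)-R.apply([-.0118,0,-.005])
if __name__=="__main__":
    print(R.as_matrix().round(3).tolist(),P(0).round(4))
    for up in map(float,sys.argv[1:]): go(P(up),R)
E
python3 place.py 60
```

```text
[[-0.123, 0.992, 0.022], [0.977, 0.125, -0.174], [-0.175, 0.0, -0.985]] [0.601  0.2648 0.007 ]
travel [0.1875, 0.1297, 0.1097] turn [-0.0005, -0.0561, 0.0016] | mm 202 deg 10 pos [0.5178 0.1025 0.155 ] t 3.68
```

{"op": "apply_moves", "data": {
  "claw": [-1,-1,-1,-1,-1],
  "travel": [
    [0.045,0.03,0.02],
    [0.09,0.06,0.05],
    [0.13,0.09,0.075],
    [0.16,0.11,0.095],
    [0.1875,0.1297,0.1097]
  ],
  "turn": [
    [0,-0.012,0],
    [0,-0.024,0.001],
    [0,-0.036,0.001],
    [0,-0.048,0.0016],
    [0,-0.056,0.0016]
  ]
}}

```text
t: 4.1
tcp_pos: [0.6006, 0.2648, 0.0647]
tool_rot: [0.66, 0.746, -0.06, 0.065]
force: [0.3, 0.6, 0.1]
finger_gap: 0.576
gripper_force: 26.6
```

{"op": "apply_moves", "data": {
  "claw": [-1,-1,-1],
  "travel": [
    [0,0,0],
    [0,0,0],
    [0,0,0]
  ],
  "turn": [
    [0,0,0],
    [0,0,0],
    [0,0,0]
  ]
}}

```text
t: 4.35
tcp_pos: [0.6003, 0.2621, 0.0667]
tool_rot: [0.66, 0.746, -0.06, 0.065]
force: [-0.4, -0.9, -0.3]
finger_gap: 0.573
gripper_force: 26.6
```

```bash
sed -i 's/^m=(u>220.*$/m=(u>220)\&(u<290)\&(v>195)\&(v<310)\&(abs(tl[...,2])<30)/' grasp.py; python3 grasp.py; python3 place.py 60 15
```

```text
[0.60080377 0.261533   0.06768155] [ 0.1529434  -0.03894641  0.01179391] 0.5774945135349402
plane [-5.97197588e-04  1.62786491e-03 -1.12154210e+01]
((-6.2813720703125, -0.9439239501953125), (82.091552734375, 51.365875244140625), 0.7739508152008057)
[[-0.123, 0.992, 0.022], [0.977, 0.125, -0.174], [-0.175, 0.0, -0.985]] [0.601  0.2648 0.007 ]
travel [0.0041, 0.0008, 0.0001] turn [-0.001, 0.0002, -0.0014] | mm 3 deg 0 pos [0.6008 0.2615 0.0677] t 4.4
travel [0.0139, 0.0009, 0.0555] turn [-0.001, 0.0002, -0.0014] | mm 46 deg 0 pos [0.6008 0.2615 0.0677] t 4.4
```

```bash
sed -i 's/\[-.0118,0,-.005\]/[-.011,0,-.004]/' place.py; python3 place.py 12
```

```text
[[-0.123, 0.992, 0.022], [0.977, 0.125, -0.174], [-0.175, 0.0, -0.985]] [0.6011 0.2642 0.0081]
travel [0.0136, 0.0009, 0.0579] turn [-0.001, 0.0002, -0.0014] | mm 48 deg 0 pos [0.6008 0.2615 0.0677] t 4.4
```

{"op": "apply_moves", "data": {
  "claw": [-1,-1,-1,-1,-1],
  "travel": [
    [0.0045,0,0.02],
    [0.009,0.001,0.04],
    [0.0136,0.001,0.058],
    [0.0136,0.001,0.058],
    [0.0136,0.001,0.058]
  ],
  "turn": [
    [0,0,-0.0014],
    [0,0,-0.0014],
    [0,0,-0.0014],
    [0,0,-0.0014],
    [0,0,-0.0014]
  ]
}}

```text
t: 4.82
tcp_pos: [0.6013, 0.2643, 0.0196]
tool_rot: [0.659, 0.747, -0.06, 0.065]
force: [-0.4, 0.0, 0.3]
finger_gap: 0.576
gripper_force: 26.6
```

```bash
cat > look.py <<'E'
from h import *
s=snap("wrist");w=cloud(s);save(s,"pics/w3.png")
T0=np.array([.607,.2174,0]);xh=np.array([-.1253,.9921,0]);yh=np.array([-.9921,-.1253,0])
t=np.stack([(w-T0)@xh,(w-T0)@yh,w[...,2]],-1)*1000   # tray frame
v,u=np.mgrid[:384,:512]
m=(u>225)&(u<285)&(v>200)&(v<300)&np.isfinite(t[...,2])&(t[...,2]>5)&(t[...,2]<60)
a=np.linalg.lstsq(np.c_[t[m][:,:2],np.ones(m.sum())],t[m][:,2],rcond=None)[0]
m=(abs(t[...,2]-t[...,:2]@a[:2]-a[2])<2.5)&(abs(t[...,1])<40)&(v<322)
m=cv2.morphologyEx(m.astype(np.uint8),cv2.MORPH_OPEN,np.ones((5,5)))>0
r=cv2.minAreaRect(t[m][:,:2].astype(np.float32));xm=np.percentile(t[m][:,0],99.5)
print("slopes",a,"rect",r,"far end x",xm,"top z at x=37:",a[0]*37+a[2], "want slope -.178, far end top x 82.5, top z 22.1 at 37")
E
python3 look.py; python3 place.py 12 0
```

```text
slopes [-1.76828897e-01  5.00872980e-03  4.02032642e+01] rect ((42.34063720703125, 0.1723918914794922), (50.154747009277344, 81.30310821533203), 89.59127807617188) far end x 82.22624681967693 top z at x=37: 33.66059502512919 want slope -.178, far end top x 82.5, top z 22.1 at 37
[[-0.123, 0.992, 0.022], [0.977, 0.125, -0.174], [-0.175, 0.0, -0.985]] [0.6011 0.2642 0.0081]
travel [-0.0005, -0.0015, 0.0006] turn [-0.0004, 0.0001, -0.0001] | mm 1 deg 0 pos [0.6022 0.2648 0.0205] t 4.87
travel [0.0021, -0.0015, 0.0154] turn [-0.0004, 0.0001, -0.0001] | mm 12 deg 0 pos [0.6022 0.2648 0.0205] t 4.87
```

View pics/w3.png

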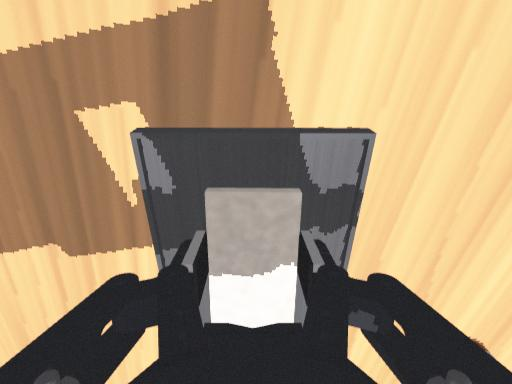

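The wrist view shows the tile (206–301, rows 188–325) centred over the tray's far half and 11.5 mm too high, in line with the fan. I'll lower it slowly.

{"op": "apply_moves", "data": {
  "claw": [-1,-1,-1,-1,-1],
  "travel": [
    [0.0006,0,0.0035],
    [0.0012,0,0.007],
    [0.0017,0,0.0098],
    [0.002,0,0.0117],
    [0.002,0,0.0117]
  ],
  "turn": [
    [0,0,0],
    [0,0,0],
    [0,0,0],
    [0,0,0],
    [0,0,0]
  ]
}}

```text
t: 5.28
tcp_pos: [0.6023, 0.2654, 0.0111]
tool_rot: [0.659, 0.747, -0.058, 0.066]
force: [0.1, 0.5, -1.0]
finger_gap: 0.576
gripper_force: 26.6
```

{"op": "apply_moves", "data": {
  "claw": [-1,-1,-1,-1],
  "travel": [
    [0.0001,0,0.0008],
    [0.0003,0,0.0015],
    [0.0003,0,0.0015],
    [0.0003,0,0.0015]
  ],
  "turn": [
    [0,0,0],
    [0,0,0],
    [0,0,0],
    [0,0,0]
  ]
}}

```text
t: 5.62
tcp_pos: [0.6024, 0.2655, 0.0102]
tool_rot: [0.659, 0.747, -0.058, 0.066]
force: [-0.2, -0.5, -0.6]
finger_gap: 0.577
gripper_force: 26.6
```

```bash
python3 look.py; python3 -c "
from h import *
s=manip.sense();print(s['force'],s['tcp_pos'])"
```

```text
slopes [-1.76629274e-01  7.71664504e-04  3.09719472e+01] rect ((84.1082534790039, 0.16184234619140625), (79.65458679199219, 163.39219665527344), 89.92093658447266) far end x 165.3703403673659 top z at x=37: 24.436664039604704 want slope -.178, far end top x 82.5, top z 22.1 at 37
[ 0.32427911  0.40329994 -0.48385785] [0.60250034 0.26547915 0.01020111]
```

{"op": "apply_moves", "data": {
  "claw": [-1,-1,-1,-1],
  "travel": [
    [0.0001,0,0.0008],
    [0.0003,0,0.0016],
    [0.0003,0,0.0016],
    [0.0003,0,0.0016]
  ],
  "turn": [
    [0,0,0],
    [0,0,0],
    [0,0,0],
    [0,0,0]
  ]
}}

```text
t: 6.0
tcp_pos: [0.6024, 0.2654, 0.0088]
tool_rot: [0.659, 0.747, -0.058, 0.066]
force: [0.2, 0.1, -0.7]
finger_gap: 0.575
gripper_force: 26.6
```

{"op": "apply_moves", "data": {
  "claw": [-1,-1,-1,-1],
  "travel": [
    [0.0001,0,0.0006],
    [0.0002,0,0.0009],
    [0.0002,0,0.0009],
    [0.0002,0,0.0009]
  ],
  "turn": [
    [0,0,0],
    [0,0,0],
    [0,0,0],
    [0,0,0]
  ]
}}

```text
t: 6.33
tcp_pos: [0.6024, 0.2655, 0.0081]
tool_rot: [0.659, 0.747, -0.058, 0.066]
force: [-0.1, -0.5, -1.4]
finger_gap: 0.575
gripper_force: 26.6
```

```bash
python3 look.py; python3 -c "
from h import *
s=manip.sense();print(s['force'],s['tcp_pos'])"
```

```text
slopes [-1.75803934e-01  9.45361994e-04  2.88322962e+01] rect ((84.18441772460938, -0.07897567749023438), (163.02114868164062, 79.96797180175781), 0.05022300407290459) far end x 165.4067422777586 top z at x=37: 22.327550621844033 want slope -.178, far end top x 82.5, top z 22.1 at 37
[ 0.28399677 -0.60836396 -0.88493187] [0.60244681 0.26546794 0.00809286]
```

{"op": "apply_moves", "data": {
  "claw": [-1,-1,-1,-1],
  "travel": [
    [0.0001,0,0.0005],
    [0.0001,0,0.0007],
    [0.0001,0,0.0007],
    [0.0001,0,0.0007]
  ],
  "turn": [
    [0,0,0],
    [0,0,0],
    [0,0,0],
    [0,0,0]
  ]
}}

```text
t: 6.72
tcp_pos: [0.6025, 0.2655, 0.0077]
tool_rot: [0.659, 0.747, -0.058, 0.066]
force: [-0.0, -0.3, 0.9]
finger_gap: 0.577
gripper_force: 26.7
```

{"op": "apply_moves", "data": {
  "claw": [-1,-1,-1,-1],
  "travel": [
    [0.0001,0,0.0006],
    [0.0001,0,0.0006],
    [0.0001,0,0.0006],
    [0.0001,0,0.0006]
  ],
  "turn": [
    [0,0,0],
    [0,0,0],
    [0,0,0],
    [0,0,0]
  ]
}}

```text
t: 7.05
tcp_pos: [0.6026, 0.2655, 0.0075]
tool_rot: [0.659, 0.747, -0.058, 0.066]
force: [-0.8, -1.3, 4.4]
finger_gap: 0.577
gripper_force: 27.1
```

{"op": "apply_moves", "data": {
  "claw": [0.2,0.26,0.32,0.4,0.45],
  "travel": [
    [0,0,0],
    [0,0,0],
    [0,0,0],
    [0,0,0],
    [0,0,0]
  ],
  "turn": [
    [0,0,0],
    [0,0,0],
    [0,0,0],
    [0,0,0],
    [0,0,0]
  ]
}}

```text
t: 7.47
tcp_pos: [0.6023, 0.2654, 0.0067]
tool_rot: [0.659, 0.747, -0.058, 0.066]
force: [0.4, -0.2, -0.1]
finger_gap: 0.725
gripper_force: 0.0
```

{"op": "apply_moves", "data": {
  "claw": [0.45,0.45,0.45,0.45,0.45],
  "travel": [
    [0,0,0],
    [0,0,-0.02],
    [0,0,-0.06],
    [0,0,-0.11],
    [0,0,-0.16]
  ],
  "turn": [
    [0,0,0],
    [0,0,0],
    [0,0,0],
    [0,0,0],
    [0,0,0]
  ]
}}

```text
t: 7.88
tcp_pos: [0.5988, 0.2874, 0.1332]
tool_rot: [0.659, 0.747, -0.06, 0.065]
force: [1.3, -0.0, -0.1]
finger_gap: 0.718
gripper_force: 0.0
```

```bash
python3 - <<'E'
exec(open("look.py").read().split("v,u=")[0])
v,u=np.mgrid[:384,:512]
p=s["pixels"].astype(int);m=(t[...,2]>7.5)&(t[...,2]<45)&(abs(t[...,1])<40)&(t[...,0]>-20)&(t[...,0]<100)
q=t[m]
for x in (42,50,60,70,78):
    k=q[abs(q[:,0]-x)<1.5];print(x,k[:,2].mean().round(1),"want",round(22.1-.178*(x-37),1),"y",np.percentile(k[:,1],[1,99]).round(1))
print("far",np.percentile(q[:,0],99.8))
E
```

```text
42 21.1 want 21.2 y [-25.3  22.2]
50 19.6 want 19.8 y [-25.4  23.4]
60 17.8 want 18.0 y [-26.1  23.2]
70 16.2 want 16.2 y [-25.8  22.9]
78 15.0 want 14.8 y [-26.4  22.6]
far 94.22576891908676
```

Tile is placed. Next I'll measure the wheel.

```bash
cat > wheel.py <<'E'
from h import *
YAW=np.radians(2.95);C=np.array([.6213,-.2209,.080]);X=np.array([np.cos(YAW),np.sin(YAW),0]);Y=np.array([-X[1],X[0],0])
def wheel(name="top",s=None):
    s=s or snap(name);w=cloud(s);d=w-C
    q=np.stack([d@X,d@Y,d[...,2]],-1)*1000
    m=(abs(q[...,1])<44)&(abs(q[...,0])<72)&(q[...,2]>10)
    k=q[m];r=np.hypot(k[:,0],k[:,2]);a=np.degrees(np.arctan2(k[:,0],k[:,2]))
    t=k[(r>58)&(r<73)];ta=a[(r>58)&(r<73)]
    h,e=np.histogram(ta,np.arange(-90,91,5));print(name,"ridge hist",[(int(x),int(n)) for x,n in zip(e,h) if n>15])
    # circular phase mod 45 of tip points (tip radius only)
    b=(r>66)&(r<73);ph=np.degrees(np.angle(np.exp(1j*np.radians(a[b]*8)).mean()))/8;print("ridge phase mod45",ph,b.sum())
    # hub face slope
    f=k[(r>43)&(r<50)&(abs(a)<40)]
    H=lambda p:np.degrees(np.arctan(-np.polyfit(p[:,0],p[:,2],1)[0]))
    for lo,hi in((-50,-20),(-30,0),(-15,15),(0,30),(20,50)):
        g=(r>43)&(r<50)&(a>lo)&(a<hi)
        if g.sum()>40: print("face",lo,hi,"tilt fwd deg",round(H(k[g]),1),g.sum())
    return s
if __name__=="__main__":
    s=wheel("top");wheel("scene")
    p=s["pixels"][110:220,270:370,::-1];t=s["pixels"][130:215,65:185,::-1]
    im=np.hstack([cv2.resize(p,(400,440),interpolation=2),cv2.resize(t,(400,440),interpolation=2)]);cv2.imwrite("pics/c1.png",im)
E
python3 wheel.py
```

```text
top ridge hist [(-55, 57), (-50, 214), (-10, 125), (-5, 67), (30, 69), (35, 202), (40, 22), (75, 77), (80, 61)]
ridge phase mod45 -6.317399226862922 550
face -50 -20 tilt fwd deg -27.0 429
face -30 0 tilt fwd deg -24.6 291
face -15 15 tilt fwd deg 2.8 276
face 0 30 tilt fwd deg 16.1 412
face 20 50 tilt fwd deg 14.4 259
scene ridge hist [(-50, 77), (-10, 108), (-5, 193), (30, 20), (35, 126), (40, 76), (75, 98), (80, 60)]
ridge phase mod45 -6.203095373081372 484
face -30 0 tilt fwd deg 11.5 82
face -15 15 tilt fwd deg 14.9 282
face 0 30 tilt fwd deg 14.9 310
face 20 50 tilt fwd deg 33.4 201
```

View pics/c1.png

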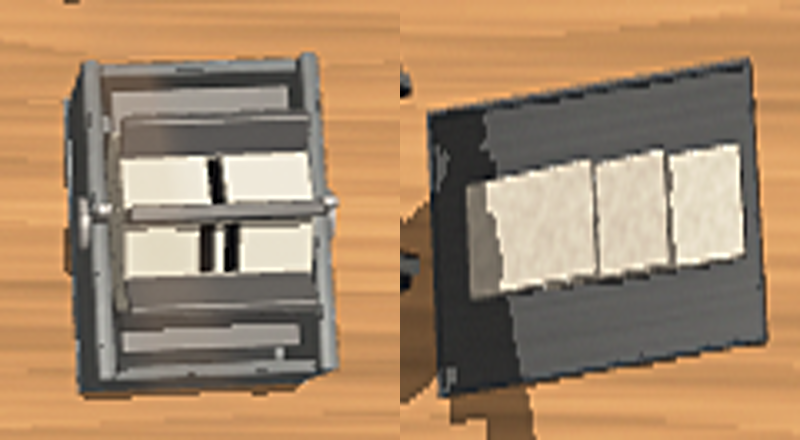

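The crop shows the new tile overlapping evenly: the visible strips of the first and second tiles are both about 72 px. The wheel has one bar on the forward face and two on the rear, so θ ≈ 61° and it needs about 119° more, which is three pushes.

```bash
cat > wp.py <<'E'
from wheel import *
import sys
R=tool(-87.05)
for a in sys.argv[1:]:
    x,h=map(float,a.split(","));go(C+X*x/1000+np.array([0,0,h/1000]),R)
E
python3 wp.py=-27,140 2>/dev/null; python3 wp.py -27,140
```

```text
travel [-0.6415, -0.09, 0.0072] turn [0.0477, 0.0399, 0.5223] | mm 518 deg 95 pos [0.6024 0.2893 0.1376] t 8.03
```

{"op": "apply_moves", "data": {
  "claw": [0.45,-1,-1,-1,-1],
  "travel": [
    [-0.6415,-0.09,0.0072],
    [-0.6415,-0.09,0.0072],
    [-0.6415,-0.09,0.0072],
    [-0.6415,-0.09,0.0072],
    [-0.6415,-0.09,0.0072]
  ],
  "turn": [
    [0.0477,0.0399,0.5223],
    [0.0477,0.0399,0.5223],
    [0.0477,0.0399,0.5223],
    [0.0477,0.0399,0.5223],
    [0.0477,0.0399,0.5223]
  ]
}}

```text
t: 8.45
tcp_pos: [0.595, 0.0804, 0.1654]
tool_rot: [0.859, 0.508, -0.042, 0.044]
force: [0.8, -0.5, -0.1]
finger_gap: 0.155
gripper_force: 0.0
```

```bash
python3 wp.py -27,120
```

```text
travel [-0.3341, 0.1826, 0.0016] turn [0.0283, 0.0287, 0.3228] | mm 305 deg 59 pos [0.595  0.0804 0.1654] t 8.45
```

{"op": "apply_moves", "data": {
  "claw": [-1,-1,-1,-1,-1],
  "travel": [
    [-0.3341,0.1826,0.0016],
    [-0.3341,0.1826,0.0016],
    [-0.3341,0.1826,0.0016],
    [-0.3341,0.1826,0.0016],
    [-0.3341,0.1826,0.0016]
  ],
  "turn": [
    [0.0283,0.0287,0.3228],
    [0.0283,0.0287,0.3228],
    [0.0283,0.0287,0.3228],
    [0.0283,0.0287,0.3228],
    [0.0283,0.0287,0.3228]
  ]
}}

```text
t: 8.87
tcp_pos: [0.5957, -0.1267, 0.1892]
tool_rot: [0.975, 0.22, -0.017, 0.017]
force: [0.4, 0.2, -0.4]
finger_gap: 0.003
gripper_force: 0.0
```

```bash
python3 wp.py -27,105
```

```text
travel [-0.0526, 0.107, 0.01] turn [0.0105, 0.011, 0.1251] | mm 96 deg 23 pos [ 0.5957 -0.1267  0.1892] t 8.87
```

{"op": "apply_moves", "data": {
  "claw": [-1,-1,-1,-1,-1],
  "travel": [
    [-0.0526,0.107,0.005],
    [-0.0526,0.107,0.005],
    [-0.0526,0.107,0.005],
    [-0.0526,0.107,0.005],
    [-0.0526,0.107,0.005]
  ],
  "turn": [
    [0.0105,0.011,0.1251],
    [0.0105,0.011,0.1251],
    [0.0105,0.011,0.1251],
    [0.0105,0.011,0.1251],
    [0.0105,0.011,0.1251]
  ]
}}

```text
t: 9.28
tcp_pos: [0.595, -0.2209, 0.1889]
tool_rot: [1.0, 0.028, -0.0, -0.0]
force: [-0.6, -0.1, -0.3]
finger_gap: -0.001
gripper_force: 0.0
```

{"op": "apply_moves", "data": {
  "claw": [-1,-1],
  "travel": [
    [0,0,0],
    [0,0,0]
  ],
  "turn": [
    [0,0,0],
    [0,0,0]
  ]
}}

```text
t: 9.45
tcp_pos: [0.5961, -0.2182, 0.1899]
tool_rot: [1.0, 0.031, 0.0, 0.0]
force: [-0.2, 0.0, -0.3]
finger_gap: -0.003
gripper_force: 0.0
```

```bash
python3 wp.py -27,53; python3 -c "
from h import *
s=snap('wrist');save(s,'pics/w4.png')"
```

```text
travel [-0.0026, 0.0049, 0.0711] turn [0.0002, -0.0003, 0.0031] | mm 57 deg 1 pos [ 0.5961 -0.2182  0.1899] t 9.45
```

View pics/w4.png

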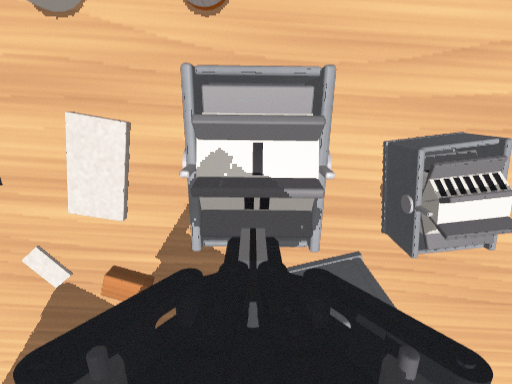

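The wrist view shows the shut fingers centred on the timer, behind the near-upright ridge at row 187. I'll go down and push.

{"op": "apply_moves", "data": {
  "claw": [-1,-1,-1,-1,-1],
  "travel": [
    [-0.0026,0.0049,0.03],
    [-0.0026,0.0049,0.055],
    [-0.0026,0.0049,0.071],
    [-0.0026,0.0049,0.071],
    [-0.0026,0.0049,0.071]
  ],
  "turn": [
    [0,0,0.003],
    [0,0,0.003],
    [0,0,0.003],
    [0,0,0.003],
    [0,0,0.003]
  ]
}}

```text
t: 9.92
tcp_pos: [0.5947, -0.2228, 0.1333]
tool_rot: [1.0, 0.026, 0.001, 0.0]
force: [-0.4, 0.2, -0.0]
finger_gap: -0.002
gripper_force: 0.0
```

```bash
python3 wp.py 19.3,53
```

```text
travel [0.0574, -0.0007, 0.0005] turn [0.0003, -0.0003, -0.0001] | mm 46 deg 0 pos [ 0.5947 -0.2228  0.1333] t 9.92
```

{"op": "apply_moves", "data": {
  "claw": [-1,-1,-1,-1,-1],
  "travel": [
    [0.012,0,0],
    [0.024,0,0],
    [0.036,0,0],
    [0.048,0,0],
    [0.0575,0,0]
  ],
  "turn": [
    [0,0,0],
    [0,0,0],
    [0,0,0],
    [0,0,0],
    [0,0,0]
  ]
}}

```text
t: 10.33
tcp_pos: [0.6393, -0.2213, 0.134]
tool_rot: [1.0, 0.025, -0.002, 0.0]
force: [-5.7, -0.3, -1.2]
finger_gap: 0.0
gripper_force: 2.5
```

{"op": "apply_moves", "data": {
  "claw": [-1,-1,-1,-1,-1],
  "travel": [
    [0,0,0],
    [0,0,-0.02],
    [0,0,-0.04],
    [0,0,-0.05],
    [0,0,-0.05]
  ],
  "turn": [
    [0,0,0],
    [0,0,0],
    [0,0,0],
    [0,0,0],
    [0,0,0]
  ]
}}

```text
t: 10.75
tcp_pos: [0.6435, -0.223, 0.1778]
tool_rot: [1.0, 0.025, 0.005, 0.003]
force: [0.5, -0.6, 0.5]
finger_gap: -0.001
gripper_force: 0.0
```

```bash
python3 -c "
from wheel import *
wheel('scene');wheel('wrist')"; python3 wp.py -34,93 -34,53
```

```text
scene ridge hist [(-15, 225), (-10, 54), (25, 61), (30, 179), (70, 160), (75, 79)]
ridge phase mod45 -13.676107088383466 466
face -30 0 tilt fwd deg 6.0 156
face -15 15 tilt fwd deg 6.0 281
face 0 30 tilt fwd deg 2.8 125
face 20 50 tilt fwd deg 46.3 263
wrist ridge hist [(-20, 34), (-15, 746), (-10, 192), (25, 815), (30, 878), (70, 1455), (75, 201)]
ridge phase mod45 -14.081416376605011 2611
face -30 0 tilt fwd deg 14.5 743
face -15 15 tilt fwd deg 9.9 2172
face 0 30 tilt fwd deg 8.0 2827
face 20 50 tilt fwd deg 38.9 1360
travel [-0.0676, -0.0028, 0.0021] turn [0.001, -0.0016, -0.0008] | mm 54 deg 0 pos [ 0.6415 -0.2222  0.1749] t 10.85
travel [-0.0678, -0.0029, 0.0521] turn [0.001, -0.0016, -0.0008] | mm 68 deg 0 pos [ 0.6415 -0.2222  0.1749] t 10.85
```

{"op": "apply_moves", "data": {
  "claw": [-1,-1,-1,-1,-1],
  "travel": [
    [-0.035,-0.002,0],
    [-0.07,-0.003,0],
    [-0.07,-0.003,0],
    [-0.07,-0.003,0.03],
    [-0.07,-0.003,0.052]
  ],
  "turn": [
    [0,0,0],
    [0,0,0],
    [0,0,0],
    [0,0,0],
    [0,0,0]
  ]
}}

```text
t: 11.27
tcp_pos: [0.5849, -0.2228, 0.1318]
tool_rot: [1.0, 0.024, 0.002, 0.001]
force: [-0.6, 0.2, 0.0]
finger_gap: 0.001
gripper_force: 0.0
```

{"op": "apply_moves", "data": {
  "claw": [-1,-1],
  "travel": [
    [0,0,0],
    [0,0,0]
  ],
  "turn": [
    [0,0,0],
    [0,0,0]
  ]
}}

```text
t: 11.43
tcp_pos: [0.5842, -0.2221, 0.1309]
tool_rot: [1.0, 0.024, 0.0, 0.0]
force: [-0.2, 0.6, -0.3]
finger_gap: -0.001
gripper_force: 0.0
```

```bash
python3 wp.py 19.3,53
```

```text
travel [0.0705, 0.0007, -0.0026] turn [0.0001, -0.0, -0.001] | mm 56 deg 0 pos [ 0.5842 -0.2221  0.1309] t 11.43
```

{"op": "apply_moves", "data": {
  "claw": [-1,-1,-1,-1,-1],
  "travel": [
    [0.015,0.001,-0.0026],
    [0.03,0.001,-0.0026],
    [0.044,0.001,-0.0026],
    [0.058,0.001,-0.0026],
    [0.0705,0.001,-0.0026]
  ],
  "turn": [
    [0,0,0],
    [0,0,0],
    [0,0,0],
    [0,0,0],
    [0,0,0]
  ]
}}

```text
t: 11.85
tcp_pos: [0.6384, -0.2199, 0.134]
tool_rot: [1.0, 0.025, -0.003, -0.0]
force: [-6.6, -0.1, 0.0]
finger_gap: 0.001
gripper_force: 2.7
```

{"op": "apply_moves", "data": {
  "claw": [-1,-1,-1,-1,-1],
  "travel": [
    [0,0,0],
    [0,0,-0.02],
    [0,0,-0.04],
    [0,0,-0.05],
    [0,0,-0.05]
  ],
  "turn": [
    [0,0,0],
    [0,0,0],
    [0,0,0],
    [0,0,0],
    [0,0,0]
  ]
}}

```text
t: 12.27
tcp_pos: [0.6432, -0.2215, 0.178]
tool_rot: [1.0, 0.024, 0.005, 0.003]
force: [1.5, -0.9, 0.5]
finger_gap: 0.0
gripper_force: 0.0
```

```bash
python3 -c "
from wheel import *
wheel('scene');wheel('wrist')"; python3 wp.py -36,93 -36,53
```

```text
scene ridge hist [(-15, 244), (-10, 42), (25, 61), (30, 181), (70, 164), (75, 80)]
ridge phase mod45 -13.933015008677152 474
face -30 0 tilt fwd deg 10.3 157
face -15 15 tilt fwd deg 7.7 278
face 0 30 tilt fwd deg 6.1 121
face 20 50 tilt fwd deg 44.6 273
wrist ridge hist [(-20, 40), (-15, 810), (-10, 132), (25, 852), (30, 833), (70, 1479), (75, 168)]
ridge phase mod45 -14.215140025432708 2615
face -30 0 tilt fwd deg 14.2 755
face -15 15 tilt fwd deg 9.8 2215
face 0 30 tilt fwd deg 8.0 2806
face 20 50 tilt fwd deg 39.2 1322
travel [-0.0701, -0.0008, 0.0025] turn [0.0009, -0.0014, -0.0009] | mm 56 deg 0 pos [ 0.6414 -0.2207  0.1753] t 12.37
travel [-0.0704, -0.001, 0.0525] turn [0.0009, -0.0014, -0.0009] | mm 70 deg 0 pos [ 0.6414 -0.2207  0.1753] t 12.37
```

{"op": "apply_moves", "data": {
  "claw": [-1,-1,-1,-1,-1],
  "travel": [
    [-0.035,0,0],
    [-0.07,-0.001,0],
    [-0.07,-0.001,0],
    [-0.07,-0.001,0.03],
    [-0.07,-0.001,0.051]
  ],
  "turn": [
    [0,0,0],
    [0,0,0],
    [0,0,0],
    [0,0,0],
    [0,0,0]
  ]
}}

```text
t: 12.78
tcp_pos: [0.5851, -0.2227, 0.133]
tool_rot: [1.0, 0.024, 0.002, 0.001]
force: [0.1, 0.4, -0.8]
finger_gap: -0.004
gripper_force: 0.0
```

{"op": "apply_moves", "data": {
  "claw": [-1,-1],
  "travel": [
    [0,0,0],
    [0,0,0]
  ],
  "turn": [
    [0,0,0],
    [0,0,0]
  ]
}}

```text
t: 12.95
tcp_pos: [0.5845, -0.2221, 0.1322]
tool_rot: [1.0, 0.024, 0.0, 0.0]
force: [-0.1, 0.2, 0.8]
finger_gap: 0.003
gripper_force: 0.0
```

```bash
python3 wp.py 8,53
```

```text
travel [0.056, 0.0008, -0.001] turn [0.0, -0.0, -0.001] | mm 45 deg 0 pos [ 0.5845 -0.2221  0.1322] t 12.95
```

{"op": "apply_moves", "data": {
  "claw": [-1,-1,-1,-1,-1],
  "travel": [
    [0.015,0.001,-0.001],
    [0.03,0.001,-0.001],
    [0.042,0.001,-0.001],
    [0.05,0.001,-0.001],
    [0.056,0.001,-0.001]
  ],
  "turn": [
    [0,0,0],
    [0,0,0],
    [0,0,0],
    [0,0,0],
    [0,0,0]
  ]
}}

```text
t: 13.37
tcp_pos: [0.6276, -0.2206, 0.134]
tool_rot: [1.0, 0.025, -0.002, 0.0]
force: [-6.0, -0.8, -1.6]
finger_gap: -0.0
gripper_force: 2.6
```

{"op": "apply_moves", "data": {
  "claw": [-1,-1,-1],
  "travel": [
    [0,0,0],
    [0,0,0],
    [0,0,0]
  ],
  "turn": [
    [0,0,0],
    [0,0,0],
    [0,0,0]
  ]
}}

```text
t: 13.62
tcp_pos: [0.6287, -0.2207, 0.1343]
tool_rot: [1.0, 0.024, -0.0, 0.0]
force: [-4.9, 0.5, -1.5]
finger_gap: 0.002
gripper_force: 2.2
```

```bash
python3 -c "
from wheel import *
wheel('scene');wheel('wrist')"; python3 wp.py 8,53
```

```text
scene ridge hist [(-25, 154), (-20, 37), (10, 32), (15, 67), (20, 200), (60, 139), (65, 84)]
ridge phase mod45 20.394739652158858 473
face -30 0 tilt fwd deg -4.5 84
face 0 30 tilt fwd deg 23.9 142
face 20 50 tilt fwd deg 41.3 423
wrist ridge hist [(-70, 30), (-25, 27), (10, 309), (15, 949), (20, 1724), (60, 2487), (65, 439)]
ridge phase mod45 20.04661886299632 4244
face -50 -20 tilt fwd deg 62.4 74
face -30 0 tilt fwd deg 0.1 1922
face -15 15 tilt fwd deg -1.2 3071
face 0 30 tilt fwd deg 13.0 2426
face 20 50 tilt fwd deg 43.2 3810
travel [0.0008, -0.0002, 0.0016] turn [0.0002, -0.0, -0.0009] | mm 1 deg 0 pos [ 0.6287 -0.2207  0.1343] t 13.72
```

{"op": "apply_moves", "data": {
  "claw": [-1,-1,-1,-1],
  "travel": [
    [0.001,0,0],
    [0.002,0,0],
    [0.002,0,0],
    [0.002,0,0]
  ],
  "turn": [
    [0,0,0],
    [0,0,0],
    [0,0,0],
    [0,0,0]
  ]
}}

```text
t: 14.05
tcp_pos: [0.6302, -0.2207, 0.1343]
tool_rot: [1.0, 0.024, -0.0, 0.0]
force: [-4.9, 0.3, -0.3]
finger_gap: -0.002
gripper_force: 2.3
```

{"op": "apply_moves", "data": {
  "claw": [-1,-1,-1,-1,-1],
  "travel": [
    [-0.004,0,0],
    [-0.004,0,-0.02],
    [-0.004,0,-0.05],
    [-0.004,0,-0.08],
    [-0.004,0,-0.08]
  ],
  "turn": [
    [0,0,0],
    [0,0,0],
    [0,0,0],
    [0,0,0],
    [0,0,0]
  ]
}}

```text
t: 14.47
tcp_pos: [0.6333, -0.2234, 0.2055]
tool_rot: [1.0, 0.024, 0.009, 0.005]
force: [0.9, -0.6, 0.7]
finger_gap: 0.001
gripper_force: 0.0
```

{"op": "apply_moves", "data": {
  "claw": [-1,-1,-1,-1],
  "travel": [
    [-0.05,0,-0.02],
    [-0.1,0,-0.04],
    [-0.13,0,-0.04],
    [-0.13,0,-0.04]
  ],
  "turn": [
    [0,0,0],
    [0,0,0],
    [0,0,0],
    [0,0,0]
  ]
}}

```text
t: 14.8
tcp_pos: [0.5207, -0.2259, 0.2315]
tool_rot: [1.0, 0.023, 0.001, 0.001]
force: [-0.1, -0.4, -0.1]
finger_gap: -0.006
gripper_force: 0.0
```

```bash
cat > w2.py <<'E'
from wheel import *
for n in("top","scene","wrist"):
    s=wheel(n);w=cloud(s);d=w-C;q=np.stack([d@X,d@Y,d[...,2]],-1)*1000
    g=(abs(q[...,0])<12)&(abs(q[...,1])<42)&(q[...,2]>38)&(q[...,2]<52);k=q[g]
    if g.sum()>30: print(n,"TOP FACE tilt",np.degrees(np.arctan(-np.polyfit(k[:,0],k[:,2],1)[0])).round(2),"h",np.median(k[:,2]),g.sum())
    if n=="wrist": save(s,"pics/w5.png")
E
python3 w2.py
```

```text
top ridge hist [(-70, 39), (-65, 111), (-25, 81), (-20, 65), (15, 122), (20, 132), (25, 21), (60, 142), (65, 124)]
ridge phase mod45 22.404432751441764 477
face -50 -20 tilt fwd deg -43.7 129
face -30 0 tilt fwd deg -1.1 237
face -15 15 tilt fwd deg 0.7 421
face 0 30 tilt fwd deg 1.6 305
top TOP FACE tilt 1.15 h 44.92134942533254 442
scene ridge hist [(-25, 144), (-20, 144), (15, 31), (20, 188), (25, 42), (60, 116), (65, 110)]
ridge phase mod45 -22.442580878316846 472
face -30 0 tilt fwd deg -4.4 133
face -15 15 tilt fwd deg -8.9 71
face 0 30 tilt fwd deg 5.8 113
face 20 50 tilt fwd deg 40.3 402
scene TOP FACE tilt -8.71 h 46.463992928985576 65
wrist ridge hist [(-70, 181), (-65, 1091), (-30, 43), (-25, 776), (-20, 674), (15, 1185), (20, 821), (25, 28), (60, 1469), (65, 240)]
ridge phase mod45 22.168862562855484 3627
face -50 -20 tilt fwd deg -41.7 415
face -30 0 tilt fwd deg 0.9 1943
face -15 15 tilt fwd deg 0.4 3054
face 0 30 tilt fwd deg -2.0 1994
wrist TOP FACE tilt 0.47 h 45.21328924067726 2915
```

View pics/w5.png

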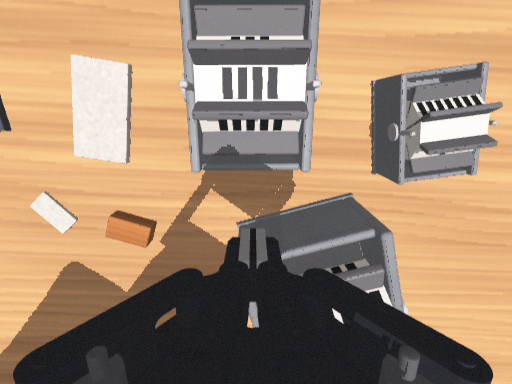

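The wrist view shows four bars level on top at about (250,83), within 1° of level. I'll check the tile once more, unobstructed, before handing in.

```bash
python3 - <<'E'
from h import *
s=snap("top");w=cloud(s);p=s["pixels"].astype(int)
T0=np.array([.607,.2174,0]);xh=np.array([-.1253,.9921,0]);yh=np.array([-.9921,-.1253,0])
t=np.stack([(w-T0)@xh,(w-T0)@yh,w[...,2]],-1)*1000
m=(p.min(-1)>150)&(abs(t[...,0])<105)&(abs(t[...,1])<55)&np.isfinite(t[...,2])
r=cv2.minAreaRect(t[m][:,:2].astype(np.float32));print(r)
for lo,hi in((-50,-10),(0,35),(40,80)):
    k=t[m&(t[...,0]>lo)&(t[...,0]<hi)];print(lo,np.polyfit(k[:,0],k[:,2],1).round(3),np.percentile(k[:,1],[1,99]).round(1))
k=t[m&(abs(t[...,1])<15)];b=np.arange(-102,86,4)
print([(int(x),round(float(np.median(k[abs(k[:,0]-x)<2][:,2])),1)) for x in b if (abs(k[:,0]-x)<2).any()])
S=manip.sense();print(S["t"],S["force"])
E
```

```text
((-7.170768737792969, -1.0885200500488281), (50.36174011230469, 187.663818359375), 89.27567291259766)
-50 [-0.182 20.048] [-24.7  23.9]
0 [-0.155 27.89 ] [-25.6  22.9]
40 [-0.168 28.022] [-25.7  22.3]
[(-102, 14.9), (-98, 13.8), (-94, 13.7), (-90, 13.1), (-86, 14.0), (-82, 14.4), (-78, 14.2), (-74, 14.3), (-70, 13.8), (-66, 13.7), (-62, 14.7), (-58, 13.5), (-54, 15.0), (-50, 28.5), (-46, 27.8), (-42, 28.2), (-38, 26.2), (-34, 26.0), (-30, 25.3), (-26, 24.6), (-22, 24.6), (-18, 23.4), (-14, 21.7), (-10, 21.9), (-6, 22.4), (-2, 28.6), (2, 27.6), (6, 26.9), (10, 26.1), (14, 26.6), (18, 25.0), (22, 24.7), (26, 24.1), (30, 22.9), (34, 22.3), (38, 21.3), (42, 20.1), (46, 20.4), (50, 19.9), (54, 19.4), (58, 18.5), (62, 17.1), (66, 16.9), (70, 16.7), (74, 15.4), (78, 15.0), (82, 14.7)]
15.0 [0.0768426  0.34232254 0.21353493]
```

```bash
python3 -c "
from station import manip
print(manip.sign_off())"
```

```text
the job is handed in; nothing more can be done
None
```

The job is handed in after about 15 s of the 58 s allowed: the tile lies as the next shingle (about 2–3 mm and 1° off ideal), and the timer shows four bars, level to about 1°; the bottle, jar and brush pot were not approached.

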